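Close the microscope lamp bay and lock its quarter-turn cam stud

ROBOT

A 7-joint arm with a two-finger parallel gripper is mounted at the origin on the work surface. World frame = base frame: x ahead of the robot, y to its left, z up, the work surface at z = 0. Lengths are in m, angles in rad, forces in N, time in s.
With the tool pointing down it reaches from about 0.4 to 0.85 m from the base axis. Payload 10.4 kg.
Tool frame: the origin (TCP) lies midway between the tips of the shut fingers; the grasp point (between the pads) lies 19 mm behind it; z points along the fingers, y is the line along which they close (so a half turn about z gives the same grasp; the last joint's range is limited). The gripper opens to 87 mm and grips with 3 to 60 N. Pads are 19 mm wide; open, the fingers measure 117 mm over their backs; the gripper's body (75 mm by 190 mm) begins 51 mm behind the grasp point.
Start: joints at [1.303, 0.332, -0.065, 1.46, 0.022, 1.35, -0.088], TCP at [0.151, -0.606, 0.189] pointing down, gripper open.
Joint ranges: [-2.6, 2.6], [-0.5, 2.12], [-1.47, 1.34], [0.16, 2.42], [-1.27, 4.41], [0.06, 2.06], [-2.6, 2.6]. Speed limits (rad/s): [2.22, 2.22, 2.79, 2.79, 3.14, 3.14, 3.14].

INTERFACE

Orientations are given as a unit quaternion [x, y, z, w].
In Python, from bench import r gives the robot as it stands.
- The arm moves only by the tool move_arm, never from a script. Its argument "targets" is a list of rows, each a list of 3 entries, a list of its own where there are three numbers: the shift along the tool's x, y, z in cm, then the turn, a rotation vector about the tool's x, y, z in rad, then the opening in per cent of the stroke, from 0 (shut) to 100 (fully open). In form: [[[x, y, z], [wx, wy, wz], gripper], ...]. A call has 1 to 20 rows; each row shifts and turns the commanded pose from where the row before left it, along the tool's axes as they then stand; what a row does not reach is not made up. A row lasts 1/8 s, in which the tool goes at most 62.5 mm and 10.7 degrees, less where a joint would pass 70% of its speed; a pose out of reach is approached as far as the arm can. A call with a gripper value outside its range is refused whole. The fingers move at their own pace and stop on an object; "grip_force" is the grip in N (left out, the last holds). Time passes only in rows, so rows that do not move let the fingers close. It gives the time, the measured TCP pose, the force, the opening and the grip force at its end, in the units of the state.
- r.read_state(): the state, without advancing time (a new reading comes with each control period).
- r.camera(name): name is "scene" or "top" or "wrist"; returns a dict with "image" (384x512x3 uint8, blue, green, red), "vertical_fov" (degrees; the focal length in pixels is half the picture's height over the tangent of half this angle, whatever the lens; pixels are square), "cx", "cy" (the principal point, pixels), "k1" (the pictures are not rectified: a ray, as slopes to the right and down, at radius r is drawn at 1 + k1 r^2 times it, then the intrinsics apply), "cam_to_world" (4x4, takes a point from camera to world coordinates). Camera axes: x right, y down, z forward; pixel columns grow to the right and rows downward; lengths in m; the calibration is good to about 2 mm. A picture is of the moment at which its call begins. There is no depth.
- r.close_job(): hands the job in; it is judged then, once.
The state is a dict: "time": time; "joint_positions": joint angles; "joint_vel": joint speeds; "joint_torque": joint torques, N m; "ee_pos": TCP position; "eef_rot": TCP orientation; "ft_force": force on the tool from outside, world axes, zero at the start; "torque": the same for the moment, N m; "width": finger opening in m; "grip_force": force on a finger pad.
Only numpy, scipy, OpenCV 4.12 (cv2) and the standard library are available. Lean on these libraries where they do the work, as an engineer would, in place of code of your own. Each camera call takes 0.05 s, during which the arm holds its last target. There are 200 camera calls.

TASK

Put the grey cover back on the open lamp bay of the microscope's light-source unit so that it sits fully down in its seat with the red stud over the brass socket. Then lock it: press the spring-loaded stud all the way in, turn it a quarter turn clockwise under pressure to its stop, and let it spring up into its detent. Be gentle: if the stud will not go in, do not force it but feel for the slot by turning it under light pressure; leave everything else on the desk where it is.

Things in the scene. Friction and masses are not known exactly. Their poses are not given: they have to be found in the camera images.
- housing: White and blue light-source unit, fixed to the desk, 230 x 150 mm, deck 70 mm high; origin: centre of its underside, z up. In its deck is an open bay, 162.4 x 92.4 mm, long side along the housing's x, centred 20 mm towards -x of the origin, its rim bevelled 4 mm at 45 degrees. An 8 mm wide seat runs round inside the bay, 58 mm above the desk.
- bay (a point): centre of the bay at the height of the seat, on the housing (58 mm above the desk); axes as the housing's
- socket_mouth (a point): centre of the top of the brass socket in the bay, level with the seat, 40 mm towards +x of point bay; axes as the housing's, NOT the slot's. A 47 x 39 mm plate, 4 mm thick, with a slot 39 x 9.2 mm. It is set askew: the slot lies up to 0.70 rad either way from the housing's x (not reported; seen from above while the bay is open, else felt for).
- socket_under (a point): 6 mm below socket_mouth, at the lower edge of the 2 mm detent ridges under the plate. A quarter turn clockwise (from above) from the slot are the detent and, some 0.1 rad past it, a springy end stop (yields from 0.1 N m, 1 N m per rad); anticlockwise is blocked once the bar is through. The socket does not turn with the stud.
- cover: Loose grey bay cover, a cap 160 x 90 mm, 18 mm high (4 mm top on a 14 mm skirt), about 0.2 kg (varies), standing on the desk; origin: centre of its skirt's lower edge, x along its long side, z up. Seated, its origin is at point bay, its x along the housing's x (not reversed: the stud stands over the socket), its top 6 mm above the deck, play 1.2 mm all round.
- cover_grip (a point): on the blue grip rib on top of the cover, 35 mm towards -x of the cover's centre; the rib is 12 mm thick (along the cover's x), 44 mm long (along y), and rises 28 mm from the cover's top; the point is 4 mm below the rib's top, 42 mm above the skirt's lower edge
- stud_head (a point): on the red wing of the cam stud, on its axis, 40 mm towards +x of the cover's centre. The wing is 34 mm long (its x), 12 mm thick (its y), 28 mm tall; with the stud up it spans 18 to 46 mm above the cover's top, this point 12 mm below its top. Parallel to it, under the cover, is the stud's cross bar, 34 x 6 x 4 mm, lower face 3 mm above the skirt's edge.
- stud_push (a joint): how far the stud is pushed in: 0 up, 0.016 m hard end. A spring lifts it (4 N, plus 0.3 N per mm). In the seated cover the bar meets the plate at 0.003 unless within about 0.1 rad of the slot; it needs 0.0135 or more to turn past the detent ridge. Let go: locked it stays at about 0.011, part-way round at 0.013, unturned it springs back to 0.
- stud: the cam stud itself, wing, shank and cross bar; origin on its axis, in the plane of the cover's lower edge while it is up; x along the wing and the bar, z up. It turns in the cover with light friction (0.03 N m), and the wing may point from 0.9 rad anticlockwise to 2.7 rad clockwise (seen from above) of the cover's x; it starts within 0.5 rad.
- dust_cap: bystander: black lens dust cap, disc 32 mm across, 12 mm high, standing on the housing's rear deck, 110 mm behind the bay centre; origin: centre of its underside
- mouse: bystander: black computer mouse, about 75 x 60 x 31 mm; origin: centre of its underside
- oil_bottle: bystander: small amber bottle, 32 mm across, 70 mm high; origin: centre of its underside
- slide_box: bystander: orange box for glass slides, 90 x 120 x 30 mm; origin: centre of its underside
- sample_jar: bystander: clear jar with a red lid, 48 mm across, 55 mm high; origin: centre of its underside
- driver: bystander: screwdriver, 170 mm long; origin: centre of its underside (middle of its length)
- objective: bystander: steel microscope objective standing on the desk, 30 mm across, 48 mm high, usually in the gap between the housing and the cover; origin: centre of its underside
- mug: bystander: white mug, 80 mm across, 90 mm high; origin: centre of its underside
Not all that is in view belongs to the job. What is shaped like the cover but purple is not meant.

How it is judged:
On the way, in this order (a step that is already met when the one before it is completed fails the run):
1. the cover sits fully down in the bay, the right way round, with the stud still up (horizontal distance between cover and bay below 0.004 m and z of cover in the frame of bay between -0.003 and 0.002 m and horizontal distance between stud_head and socket_mouth below 0.006 m and angle between the x axis of cover and the x axis of housing, either way round below 0.05 rad and angle between cover's own z axis and vertical below 0.03 rad and value of joint stud_push below 0.002 m), for 0.2 s.
2. the stud is pushed all the way in, through the socket's slot (horizontal distance between cover and bay below 0.004 m and z of cover in the frame of bay between -0.003 and 0.002 m and horizontal distance between stud_head and socket_mouth below 0.006 m and angle between the x axis of cover and the x axis of housing, either way round below 0.05 rad and angle between cover's own z axis and vertical below 0.03 rad and value of joint stud_push above 0.013 m), for 0.1 s.
At the end, for the whole second after the job is handed in: The cover is seated the right way round (centre within 4 mm, height 2 mm, yaw 0.05 rad, level to 0.03 rad) and at rest; the stud, let go, stands 9.5 to 12.2 mm pushed in, caught in its detent, its wing more than 0.5 rad from the housing's x (horizontal distance between cover and bay below 0.004 m and z of cover in the frame of bay between -0.003 and 0.002 m and horizontal distance between stud_head and socket_mouth below 0.006 m and angle between the x axis of cover and the x axis of housing, either way round below 0.05 rad and angle between cover's own z axis and vertical below 0.03 rad and value of joint stud_push between 0.0095 and 0.0122 m and angle between the x axis of stud_head and the x axis of housing, either way round above 0.5 rad and linear speed of cover below 0.02 m/s); the robot touches nothing.
It fails at once if the stud is forced against the light-source unit with more than 35 N (contact force between stud and housing above 35 N).
It fails at once if the cover is slammed or wedged into the light-source unit with more than 120 N (contact force between cover and housing above 120 N).
It fails at once if a bystander is moved by more than 30 mm (distance of any of dust_cap, mouse, oil_bottle, slide_box, sample_jar, driver, objective, mug from where it was at the start of the episode above 0.03 m).
It also fails if it takes over 72 s, if anything falls off the work surface, if the arm or the gripper's body presses on something with over 40 N, if the wrist force passes 120 N, or if a joint passes its speed limit or range.

## Working session

There is one attempt and no reset: what is moved stays moved. The work goes in short steps, Python scripts to look and compute and a tool call to move; the robot and the scene stay as the last step left them, time stands still between calls to the robot, and variables do not carry over. Pictures are saved under pics/ and viewed, at most 13 in all, crops included, and the job is handed in when it is done.

Besides the shell and the picture viewer there is one more tool, called after "Emit:" as name([rows], argument=value, ...), one row to a line, values as JSON. move_arm: Moves the arm, as the interface text tells. Its arguments: {"type":"object","properties":{"targets":{"type":"array"},"grip_force":{"type":"number"}},"required":["targets"]}

```bash
mkdir -p pics; ls; python3 - <<'E'
from bench import r
import cv2,numpy as np
s=r.read_state(); print({k:np.round(v,3).tolist() for k,v in s.items()})
for n in ["scene","top"]:
    c=r.camera(n); cv2.imwrite(f"pics/{n}0.png",c["image"]); np.save(f"{n}0.npy",c,allow_pickle=True)
    print(n,c["vertical_fov"],c["cx"],c["cy"],c["k1"],np.round(c["cam_to_world"],3).tolist())
E
```

```text
pics
{'time': 0.0, 'joint_positions': [1.303, 0.333, -0.065, 1.461, 0.022, 1.35, -0.088], 'joint_vel': [-0.0, -0.001, 0.001, -0.001, -0.001, -0.001, -0.0], 'joint_torque': [0.0, -62.326, 0.025, -38.989, -0.062, 0.04, 0.0], 'ee_pos': [0.151, -0.606, 0.188], 'eef_rot': [0.993, 0.122, -0.0, -0.001], 'ft_force': [0.622, 0.335, 0.06], 'torque': [-0.019, -0.011, 0.044], 'grip_force': 0.0, 'width': 0.087}
scene 57.57221259038448 255.41921167970364 189.27818898663472 0.01812334554117134 [[0.429, 0.722, -0.542, 1.059], [0.903, -0.352, 0.246, -0.247], [-0.013, -0.595, -0.803, 0.864], [0.0, 0.0, 0.0, 1.0]]
top 55.2241771789753 256.63695563487715 186.8031400303167 0.017695614470192966 [[-0.111, -0.974, 0.198, 0.361], [-0.994, 0.11, -0.016, -0.011], [-0.006, -0.199, -0.98, 1.085], [0.0, 0.0, 0.0, 1.0]]
```

View pics/top0.png

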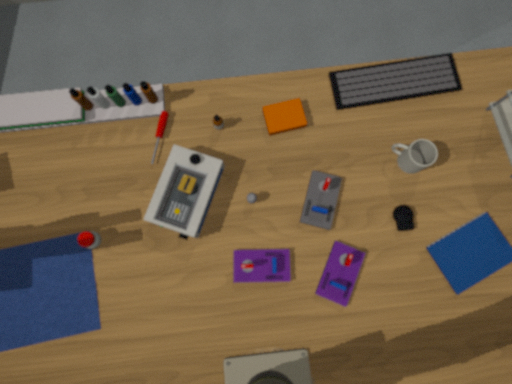

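View pics/scene0.png

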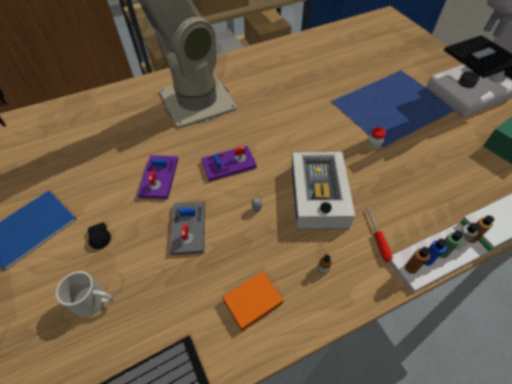

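Candidates in top view: grey (322,199), purple (262,265) and purple (341,272). Only the grey one fits, since purple is excluded. The housing is at (185,192) with its dust cap at (196,158), so housing +x points up in the image, and the cover's stud end (326,183) also points up. I'll confirm this in a crop and measure.

```bash
cat > h.py <<'E'
import numpy as np, cv2
from scipy.spatial.transform import Rotation as R
from bench import r
def K(c):
    f=c["image"].shape[0]/2/np.tan(np.radians(c["vertical_fov"])/2)
    return np.array([[f,0,c["cx"]],[0,f,c["cy"]],[0,0,1.]]), np.array([c["k1"],0,0,0.])
def ray(c,uv):
    k,d=K(c); p=cv2.undistortPoints(np.float64(uv).reshape(-1,1,2),k,d,criteria=(3,50,1e-9)).reshape(-1,2)
    T=c["cam_to_world"]; return T[:3,3], np.c_[p,np.ones(len(p))]@T[:3,:3].T
def cast(c,uv,z):
    o,d=ray(c,uv); return (o+d*((z-o[2])/d[:,2:]))[:,:2]
def proj(c,P):
    k,d=K(c); T=np.linalg.inv(c["cam_to_world"])
    return cv2.projectPoints(np.float64(P).reshape(-1,1,3),cv2.Rodrigues(T[:3,:3])[0],T[:3,3],k,d)[0].reshape(-1,2)
def big(m):
    cs,_=cv2.findContours(m.astype(np.uint8),cv2.RETR_EXTERNAL,cv2.CHAIN_APPROX_NONE); return sorted(cs,key=cv2.contourArea,reverse=True)
def rect(c,cnt,z):
    "min-area rectangle of a contour cast on height z: centre, (long,short), yaw of long side"
    w=cast(c,cnt.reshape(-1,2),z).astype(np.float32)
    (x,y),(a,b),t=cv2.minAreaRect(w*1000); t=np.radians(t)
    if a<b: a,b,t=b,a,t+np.pi/2
    t=(t+np.pi/2)%np.pi-np.pi/2
    return np.round([x,y,a,b],1), round(t,3)
E
python3 - <<'E'
from h import *
c=np.load("top0.npy",allow_pickle=True).item(); im=c["image"]
cv2.imwrite("pics/crop.png",cv2.resize(im[140:310,140:380],None,fx=3.3,fy=3.3,interpolation=cv2.INTER_CUBIC))
hsv=cv2.cvtColor(im,cv2.COLOR_BGR2HSV)
print(im[199,310],im[190,155],im[215,325], hsv[210,320],hsv[183,326])
H,S,V=[hsv[...,i].astype(int) for i in range(3)]
roi=np.zeros(H.shape,bool); roi[160:240,290:355]=1
g=big(roi&(S<50)&(V>60)); print("cover",rect(c,g[0],.018))
b=big(roi&(H>100)&(H<125)&(S>120)); print("rib",rect(c,b[0],.046))
d=big(roi&((H<8)|(H>172))&(S>120)); print("wing",rect(c,d[0],.064))
roi[:]=0; roi[140:245,140:228]=1
w=big(roi&(S<50)&(V>140)); print("house",rect(c,w[0],.070))
k=roi&(V<60); k=big(k); print("dust",[rect(c,q,.082) for q in k[:2]])
y=big(roi&(H>15)&(H<32)&(S>110)&(V>120)); print("brass",[ (rect(c,q,.058),q.mean((0,1))) for q in y[:3]])
E
```

```text
[79 82 83] [135 150 159] [87 85 85] [108 227 138] [  2 252 164]Traceback (most recent call last):
  File "<stdin>", line 8, in <module>
  File "h.py", line 19, in rect
    w=cast(c,cnt.reshape(-1,2),z).astype(np.float32)
      ~~~~^^^^^^^^^^^^^^^^^^^^^^^
  File "h.py", line 11, in cast
    o,d=ray(c,uv); return (o+d*((z-o[2])/d[:,2:]))[:,:2]
        ~~~^^^^^^
  File "h.py", line 8, in ray
    k,d=K(c); p=cv2.undistortPoints(np.float64(uv).reshape(-1,1,2),k,d,criteria=(3,50,1e-9)).reshape(-1,2)
                ~~~~~~~~~~~~~~~~~~~^^^^^^^^^^^^^^^^^^^^^^^^^^^^^^^^^^^^^^^^^^^^^^^^^^^^^^^^^
cv2.error: OpenCV(4.12.0) :-1: error: (-5:Bad argument) in function 'undistortPoints'
> Overload resolution failed:
>  - undistortPoints() got an unexpected keyword argument 'criteria'
>  - undistortPoints() got an unexpected keyword argument 'criteria'
```

View pics/crop.png

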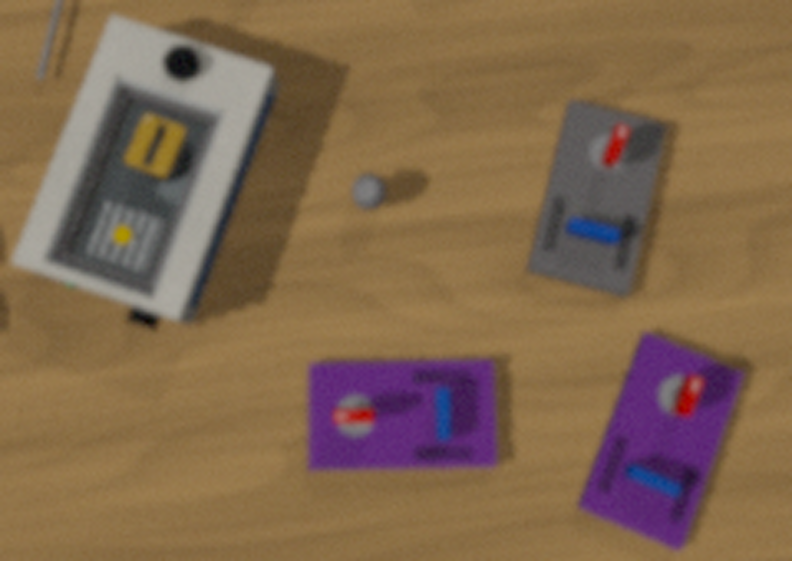

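The crop confirms it. The grey cover is at crop (605,200), with the red wing at (615,147) on its upper end and the blue rib at (593,230). The brass socket's slot shows at (155,145), roughly vertical in the picture.

```bash
sed -i 's/cv2.undistortPoints(\(.*\),k,d,criteria=(3,50,1e-9))/cv2.undistortPointsIter(\1,k,d,None,None,(3,50,1e-9))/' h.py
cat > m.py <<'E'
from h import *
c=np.load("top0.npy",allow_pickle=True).item(); im=c["image"]
hsv=cv2.cvtColor(im,cv2.COLOR_BGR2HSV)
H,S,V=[hsv[...,i].astype(int) for i in range(3)]
roi=np.zeros(H.shape,bool); roi[165:235,295:350]=1
g=big(roi&(S<50)&(V>60)); print("cover",rect(c,g[0],.018))
b=big(roi&(H>100)&(H<125)&(S>120)); print("rib",rect(c,b[0],.046))
d=big(roi&((H<8)|(H>172))&(S>120)); print("wing",rect(c,d[0],.064))
roi[:]=0; roi[140:245,140:228]=1
w=big(roi&(S<60)&(V>120)); print("house",rect(c,w[0],.070))
k=roi&(V<50); k=big(k); print("dust",[rect(c,q,.082) for q in k[:2]])
y=big(roi&(H>15)&(H<32)&(S>110)&(V>100)); print("brass",[ (rect(c,q,.058),q.mean((0,1))) for q in y[:3]])
print(R.from_quat(r.read_state()["eef_rot"]).as_matrix().round(3).tolist())
w=r.camera("wrist"); e=r.read_state(); T=np.eye(4);T[:3,:3]=R.from_quat(e["eef_rot"]).as_matrix();T[:3,3]=e["ee_pos"]
print((np.linalg.inv(T)@w["cam_to_world"]).round(3).tolist(), w["vertical_fov"])
E
python3 m.py
```

```text
cover (array([ 518.7, -212.4,  158.6,   88.3]), np.float64(-0.371))
rib (array([ 485.3, -199.9,   45.9,   15.4]), np.float64(1.21))
wing (array([ 553.4, -225.6,   35.4,   13.8]), np.float64(-0.594))
house (array([582.4, 178.5, 232.9, 151.7]), np.float64(-0.442))
dust [(array([664.4, 136.6,  23. ,  20.6]), np.float64(1.458)), (array([575.8, 142.9,  25.8,   8.9]), np.float64(-0.455))]
brass [((array([581.4, 183.4, 305.8, 254.8]), np.float64(-0.095)), array([179.51124438, 191.52323838])), ((array([600.7, 170.2,  49.4,  41. ]), np.float64(-0.454)), array([186.56862745, 183.7254902 ])), ((array([555.2,  77.9,  48.6,  39.7]), np.float64(-0.095)), array([221.52542373, 195.54237288]))]
[[0.97, 0.242, -0.0], [0.242, -0.97, 0.001], [-0.0, -0.001, -1.0]]
[[-0.0, -0.956, -0.294, 0.081], [1.0, 0.0, -0.001, 0.001], [0.001, -0.294, 0.956, -0.194], [0.0, 0.0, 0.0, 1.0]] 58.09955152132914
```

Emit:
move_arm([
  [[0,0,-2.2],[0,0,-0.18],50],
  [[0,0,-2.2],[0,0,-0.18],50],
  [[0,0,-2.2],[0,0,-0.18],50],
  [[0,0,-2.2],[0,0,-0.18],50],
  [[0,0,-2.2],[0,0,-0.18],50],
  [[5.1,1.5,0],[0,0,0],50],
  [[5.1,1.5,0],[0,0,0],50],
  [[5.1,1.5,0],[0,0,0],50],
  [[5.1,1.5,0],[0,0,0],50],
  [[5.1,1.5,0],[0,0,0],50],
  [[5.1,1.5,0],[0,0,0],50],
  [[5.1,1.5,0],[0,0,0],50],
  [[5.1,1.5,0],[0,0,0],50],
  [[5.1,1.5,0],[0,0,0],50],
  [[5.1,1.5,0],[0,0,0],50],
  [[0,0,0],[0,0,0],50],
  [[0,0,0],[0,0,0],50],
])

```text
time: 2.28
ee_pos: [0.4986, -0.2043, 0.2984]
eef_rot: [0.841, 0.542, -0.0, -0.0]
ft_force: [-1.1, -0.3, 0.9]
width: 0.0434
grip_force: 0.0
```

```bash
cat > w.py <<'E'
from h import *
import sys
c=r.camera("wrist"); np.save(sys.argv[1]+".npy",c,allow_pickle=True); cv2.imwrite(f"pics/{sys.argv[1]}.png",c["image"])
s=r.read_state(); m=R.from_quat(s["eef_rot"]).as_matrix()
print(s["time"],np.round(s["ee_pos"],4),"ytool yaw",round(np.arctan2(m[1,1],m[0,1]),4),"z",m[:,2].round(4),"F",np.round(s["ft_force"],2),"q",np.round(s["joint_positions"],2),s["width"])
E
python3 w.py w1
```

```text
2.325 [ 0.4982 -0.205   0.2985] ytool yaw -0.4274 z [-6.e-04 -4.e-04 -1.e+00] F [-0.14 -1.3   0.12] q [ 0.83  0.15 -0.58  1.48  0.08  1.54 -0.18] 0.04358479019659153
```

Emit:
move_arm([
  [[4.7,-1.3,0],[0,0,0],50],
  [[4.7,-1.3,0],[0,0,0],50],
  [[4.7,-1.3,0],[0,0,0],50],
  [[4.7,-1.3,0],[0,0,0],50],
  [[4.7,-1.3,0],[0,0,0],50],
  [[4.7,-1.3,0],[0,0,0],50],
  [[4.7,-1.3,0],[0,0,0],50],
  [[4.7,-1.3,0],[0,0,0],50],
  [[0,0,0],[0,0,0],50],
  [[0,0,0],[0,0,0],50],
])

```text
time: 3.58
ee_pos: [0.5599, 0.1797, 0.2985]
eef_rot: [0.841, 0.541, -0.0, 0.0]
ft_force: [-0.3, -0.5, 0.2]
width: 0.0437
grip_force: 0.0
```

```bash
python3 w.py w2; python3 -c "
import cv2;a=cv2.imread('pics/w1.png');b=cv2.imread('pics/w2.png');cv2.imwrite('pics/w12.png',cv2.resize(cv2.hconcat([a[:,60:460],b[:,60:460]]),None,fx=1,fy=1))"
```

```text
3.625 [0.5601 0.1792 0.2986] ytool yaw -0.429 z [ 1.0e-04 -1.1e-03 -1.0e+00] F [-0.21 -0.82  0.45] q [ 0.26  0.32 -0.84  1.34  0.24  1.58 -0.98] 0.0434352474565504
```

View pics/w12.png

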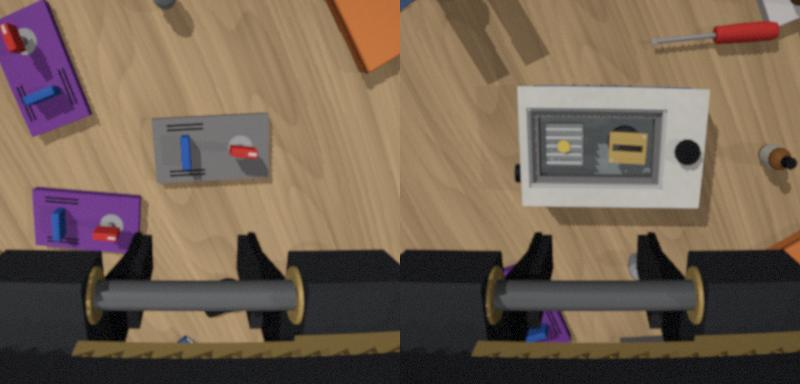

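The left half (w1) shows the grey cover at about (271,148) with its rib at (245,153) and wing at (302,152). The right half (w2) shows the housing deck at about (274,147) and the socket slot at (287,148), close to the housing's x.

```bash
cat > m2.py <<'E'
from h import *
def masks(n):
    c=np.load(n+".npy",allow_pickle=True).item(); h=cv2.cvtColor(c["image"],cv2.COLOR_BGR2HSV).astype(int); return (c,)+tuple(h[...,i] for i in range(3))
c,H,S,V=masks("w1"); roi=np.zeros(H.shape,bool); roi[105:190,205:340]=1
print(H[148,280],S[148,280],V[148,280])
g=big(cv2.morphologyEx((roi&(S<45)&(V>60)).astype(np.uint8),cv2.MORPH_OPEN,np.ones((5,5)))); print("cover",rect(c,g[0],.018))
b=big(roi&(H>100)&(H<125)&(S>140)); print("rib",rect(c,b[0],.046))
d=big(roi&((H<8)|(H>172))&(S>120)); print("wing",rect(c,d[0],.064))
c,H,S,V=masks("w2"); roi[:]=0; roi[80:215,170:380]=1
w=big(roi&(S<40)&(V>140)); print("house",rect(c,w[0],.070))
k=roi&(S<90)&(V<175); k[:,330:]=0;k[:105]=0;k[190:]=0;k[:,:185]=0
k=big(cv2.morphologyEx(k.astype(np.uint8),cv2.MORPH_CLOSE,np.ones((25,25)))); print("bay rim",rect(c,k[0],.068))
br=roi&(H>12)&(H<35)&(S>90)&(V>90); br[:,:260]=0; br[:,330:]=0; br[:125]=0; br[172:]=0
y=big(br); print("brass",rect(c,y[0],.058), y[0].mean((0,1)))
f=np.zeros(H.shape,np.uint8); cv2.drawContours(f,y,0,1,-1); s=big((cv2.erode(f,np.ones((3,3)))>0)&((~br)|(V<110))); print("slot",[rect(c,q,.057) for q in s[:2]])
crop=c["image"][110:190,200:350]; cv2.imwrite("pics/bay.png",cv2.resize(crop,None,fx=5,fy=5,interpolation=cv2.INTER_CUBIC))
E
python3 m2.py
```

```text
10 7 111
cover (array([ 519.2, -213.7,  158.5,   89.9]), np.float64(-0.373))
rib (array([ 487. , -200.9,   45.4,   10.8]), np.float64(1.199))
wing (array([ 555.4, -226.4,   34.6,   14.7]), np.float64(-0.532))
house (array([582.9, 177.8, 230. , 151.2]), np.float64(-0.443))
bay rim (array([567. , 185.1, 178.5, 101.9]), np.float64(-0.44))
brass (array([600.7, 169.6,  47.8,  40.5]), np.float64(-0.479)) [287.3015873  147.17460317]
slot [(array([600.4, 168.9,  35.8,   7.7]), np.float64(-0.426))]
```

View pics/bay.png

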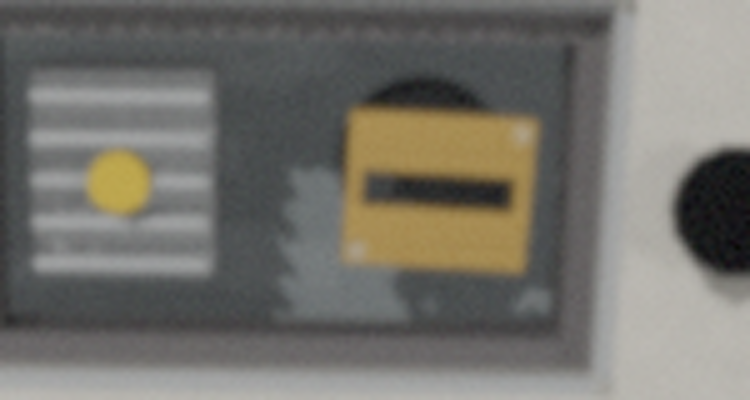

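Emit:
move_arm([
  [[-4.7,1.14,0],[0,0,0],50],
  [[-4.7,1.14,0],[0,0,0],50],
  [[-4.7,1.14,0],[0,0,0],50],
  [[-4.7,1.14,0],[0,0,0],50],
  [[-4.7,1.14,1],[0,0,0],50],
  [[-4.7,1.14,3],[0,0,0],50],
  [[-4.7,1.14,4],[0,0,0],50],
  [[-4.7,1.14,4],[0,0,-0.057],50],
  [[0,0,4],[0,0,0],50],
  [[0,0,3],[0,0,0],50],
  [[0,0,0],[0,0,0],50],
  [[0,0,0],[0,0,0],50],
])

```text
time: 5.12
ee_pos: [0.4876, -0.1993, 0.1106]
eef_rot: [0.825, 0.565, 0.0, 0.001]
ft_force: [-0.4, 0.2, 0.7]
width: 0.0435
grip_force: 0.0
```

```bash
cat > go.py <<'E'
# shift in cm along tool axes and turn about tool z to bring TCP to x y z (mm) with tool-y yaw
from h import *
import sys
x,y,z,yaw=map(float,sys.argv[1:5]); s=r.read_state(); m=R.from_quat(s["eef_rot"]).as_matrix()
d=m.T@(np.array([x,y,z])/1000-s["ee_pos"]); cy=np.arctan2(m[1,1],m[0,1])
# tilt correction too
t=R.from_matrix(m.T@np.column_stack([[-np.sin(yaw),np.cos(yaw),0],[np.cos(yaw),np.sin(yaw),0],[0,0,-1]])).as_rotvec()
print("t",round(s["time"],2),"pos",np.round(s["ee_pos"],4),"yaw",round(cy,4),"shift cm",(d*100).round(2),"turn",t.round(4),"F",np.round(s["ft_force"],1),"M",np.round(s["torque"],2),"w",round(s["width"]*1000,1),"q7",round(s["joint_positions"][6],2))
E
python3 go.py 486.8 -200.8 24 -0.372; python3 w.py w3; python3 - <<'E'
from m2 import masks
from h import *
c,H,S,V=masks("w3")
b=big((H>100)&(H<125)&(S>140)); print([(rect(c,q,.046),q.mean((0,1))) for q in b[:3]])
E
```

```text
t 5.12 pos [ 0.4876 -0.1993  0.1106] yaw -0.3705 shift cm [-0.17 -0.04  8.66] turn [0.0018 0.0004 0.0015] F [-0.4  0.2  0.7] M [-0.   -0.05  0.01] w 43.5 q7 -0.18
5.175 [ 0.4879 -0.1992  0.1108] ytool yaw -0.37 z [ 0.0021 -0.0014 -1.    ] F [-0.36  0.04 -0.05] q [ 0.84  0.23 -0.61  1.8   0.14  1.16 -0.18] 0.04329114977394193
10 7 111
cover (array([ 519.2, -213.7,  158.5,   89.9]), np.float64(-0.373))
rib (array([ 487. , -200.9,   45.4,   10.8]), np.float64(1.199))
wing (array([ 555.4, -226.4,   34.6,   14.7]), np.float64(-0.532))
house (array([582.9, 177.8, 230. , 151.2]), np.float64(-0.443))
bay rim (array([567. , 185.1, 178.5, 101.9]), np.float64(-0.44))
brass (array([600.7, 169.6,  47.8,  40.5]), np.float64(-0.479)) [287.3015873  147.17460317]
slot [(array([600.4, 168.9,  35.8,   7.7]), np.float64(-0.426))]
[((array([356.6, -56.7,  51. ,  15.2]), np.float64(-0.12)), array([25.02238806, 87.26865672])), ((array([ 487.7, -198.1,   46.7,   11.2]), np.float64(1.2)), array([254.12878788, 192.95454545])), ((array([ 515.6, -329.5,    3.6,    1.3]), np.float64(-1.202)), array([336.28571429, 313.14285714]))]
```

Emit:
move_arm([
  [[-0.1,-0.03,3],[0,0,0],50],
  [[0,0,3],[0,0,0],50],
  [[0,0,1.8],[0,0,0],50],
  [[0,0,0.8],[0,0,0],50],
  [[0,0,0],[0,0,0],50],
  [[0,0,0],[0,0,0],0],
  [[0,0,0],[0,0,0],0],
  [[0,0,0],[0,0,0],0],
  [[0,0,0],[0,0,0],0],
  [[0,0,0],[0,0,0],0],
], grip_force=35)

```text
time: 6.42
ee_pos: [0.4866, -0.1991, 0.0231]
eef_rot: [0.825, 0.565, 0.0, 0.0]
ft_force: [-0.2, 0.3, -0.2]
width: 0.0037
grip_force: 0.0
```

```bash
python3 go.py 486.8 -200.8 24 -0.372
```

```text
t 6.42 pos [ 0.4866 -0.1991  0.0231] yaw -0.369 shift cm [-0.15  0.08 -0.09] turn [0.0001 0.0001 0.003 ] F [-0.2  0.3 -0.2] M [-0.03 -0.05 -0.01] w 3.7 q7 -0.24
```

```bash
python3 w.py w4; python3 - <<'E'
import cv2,numpy as np
from bench import r
a=cv2.imread('pics/w4.png');c=r.camera("scene");np.save("s4.npy",c,allow_pickle=True)
b=cv2.resize(c["image"][150:280,130:290],None,fx=2.4,fy=2.4)
h=384;cv2.imwrite('pics/w4s.png',cv2.hconcat([a[:,60:460],cv2.resize(b,(400,h))]))
E
```

```text
6.475 [ 0.4866 -0.1991  0.0231] ytool yaw -0.3689 z [-0. -0. -1.] F [-0.98  0.2  -0.6 ] q [ 0.81  0.34 -0.59  1.88  0.22  0.99 -0.24] 0.002567471484768892
```

View pics/w4s.png

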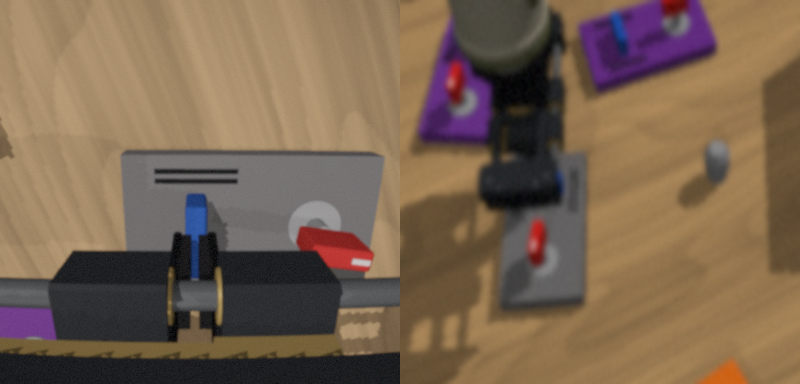

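Left half: the fingers are at (196,250) straddling the blue rib at (196,195)-(196,275). The right half shows the gripper over the rib end of the grey cover. The width reads about 3 mm and is still changing, so I'll hold and re-read it.

Emit:
move_arm([
  [[0,0,0],[0,0,0],0],
  [[0,0,0],[0,0,0],0],
  [[0,0,0],[0,0,0],0],
])

```text
time: 6.9
ee_pos: [0.4866, -0.1991, 0.0231]
eef_rot: [0.825, 0.565, -0.0, 0.0]
ft_force: [-0.6, -0.5, -0.2]
width: -0.0
grip_force: 0.0
```

```bash
python3 - <<'E'
from h import *
c=r.camera("wrist"); s=r.read_state(); m=R.from_quat(s["eef_rot"]).as_matrix(); e=s["ee_pos"]
print("width",s["width"],s["grip_force"],proj(c,[e,e-m[:,2]*.019,e+m[:,0]*.01]).round(1).tolist())
a=np.array([.4868,-.2008,0]); ax=np.array([np.cos(-.372),np.sin(-.372),0]); ay=np.array([-ax[1],ax[0],0])
print("rib top corners",proj(c,[a+ay*k*.022+ax*j*.006+[0,0,.046] for k in(-1,1) for j in(-1,1)]).round(1).tolist())
cv2.imwrite("pics/w5.png",cv2.resize(c["image"][180:345,180:345],None,fx=3.5,fy=3.5,interpolation=cv2.INTER_CUBIC))
E
```

```text
width 0.00030419508617645155 0.0 [[254.6, 226.2], [254.6, 239.4], [254.6, 210.7]]
rib top corners [[245.3, 280.2], [266.5, 280.2], [244.8, 206.7], [267.7, 206.8]]
```

View pics/w5.png

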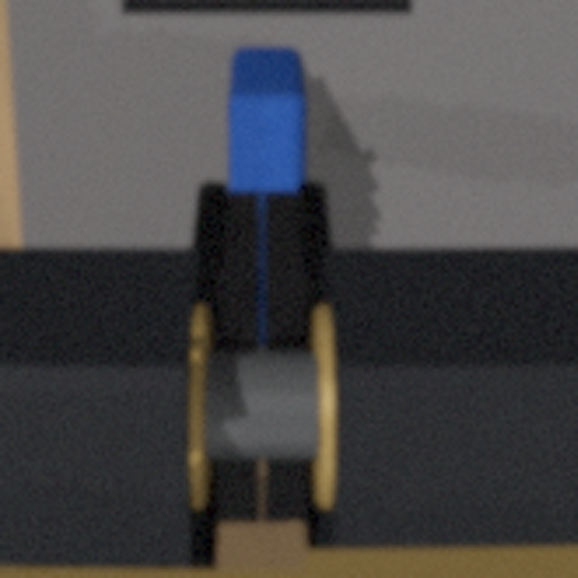

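The crop shows the fingers shut (slit at (262,260)) above the blue rib's top face, so they closed over it. The tips look about 30 mm higher than the reported TCP suggests. I'll open and feel my way down.

Emit:
move_arm([
  [[0,0,0],[0,0,0],45],
  [[0,0,0],[0,0,0],45],
  [[0,0,0],[0,0,0],45],
  [[0,0,0],[0,0,0],45],
  [[0,0,0.4],[0,0,0],45],
  [[0,0,0.4],[0,0,0],45],
  [[0,0,0.3],[0,0,0],45],
  [[0,0,0],[0,0,0],45],
])

```text
time: 7.95
ee_pos: [0.4864, -0.1989, 0.0117]
eef_rot: [0.825, 0.565, -0.0, -0.0]
ft_force: [-0.2, 0.4, -0.8]
width: 0.0388
grip_force: 0.0
```

```bash
python3 go.py 486.8 -199.8 24 -0.372; python3 w.py w6; python3 - <<'E'
import cv2
from h import *
c=r.camera("scene"); cv2.imwrite("pics/s6.png",cv2.resize(c["image"][140:280,130:290],None,fx=4,fy=4,interpolation=cv2.INTER_CUBIC))
s=r.read_state()
print(((proj(c,[s["ee_pos"],s["ee_pos"]+np.array([0,0,.03]),[.4868,-.1998,.046]])-[130,140])*4).round())
E
```

```text
t 7.95 pos [ 0.4864 -0.1989  0.0117] yaw -0.3689 shift cm [-0.07  0.07 -1.23] turn [-0.0006 -0.0001  0.0031] F [-0.2  0.4 -0.8] M [ 0.01 -0.08 -0.03] w 38.8 q7 -0.25
8.0 [ 0.4865 -0.199   0.012 ] ytool yaw -0.369 z [-2.e-04  1.e-04 -1.e+00] F [ 0.99 -0.08 -0.27] q [ 0.81  0.35 -0.58  1.89  0.23  0.97 -0.25] 0.03890910001529628
[[236. 303.]
 [229. 280.]
 [227. 278.]]
```

View pics/s6.png

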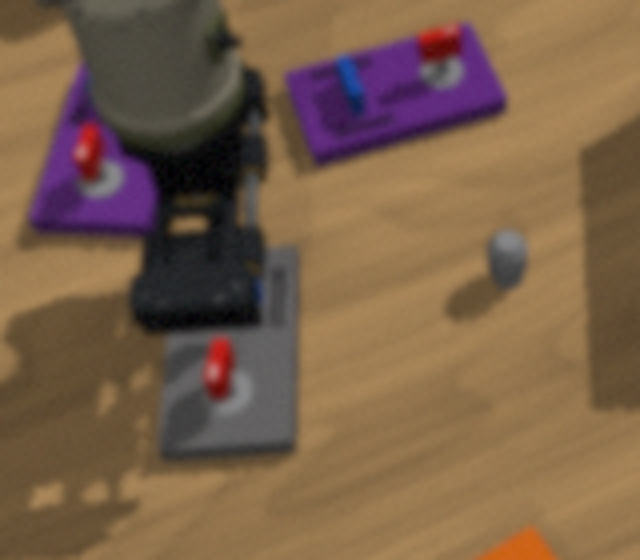

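The scene crop shows the gripper around (200,290) over the rib. There is no contact even though the reported TCP is below the cover's top, so the true tips are higher. I'll keep feeling downward.

Emit:
move_arm([
  [[0,0,0.4],[0,0,0],45],
  [[0,0,0.4],[0,0,0],45],
  [[0,0,0.2],[0,0,0],45],
  [[0,0,0],[0,0,0],45],
])

```text
time: 8.55
ee_pos: [0.4865, -0.199, 0.0019]
eef_rot: [0.825, 0.565, -0.0, -0.0]
ft_force: [-0.1, 0.4, 0.5]
width: 0.0391
grip_force: 0.0
```

```bash
python3 go.py 486.8 -199.8 24 -0.372; python3 w.py w7
```

```text
t 8.55 pos [ 0.4865 -0.199   0.0019] yaw -0.3689 shift cm [-0.06  0.06 -2.21] turn [-0.0003 -0.      0.0031] F [-0.1  0.4  0.5] M [-0.02 -0.05  0.01] w 39.1 q7 -0.25
8.6 [ 0.4866 -0.1991  0.002 ] ytool yaw -0.3689 z [-1.e-04 -0.e+00 -1.e+00] F [ 0.73 -0.04  0.7 ] q [ 0.8   0.37 -0.58  1.89  0.24  0.95 -0.25] 0.03925680148444493
```

View pics/w7.png

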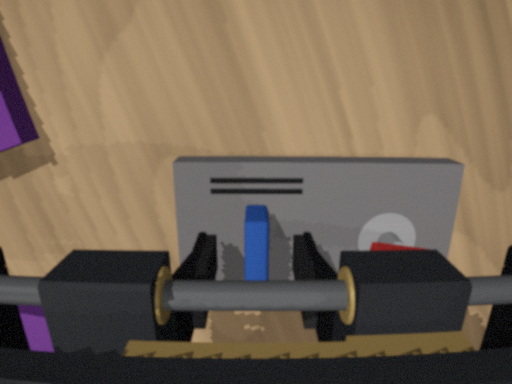

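Tips are at (210,235) and (300,235), centred on the rib at (256,240). The gap scale puts the tips about 33 mm above the reported TCP, so I need roughly 10 mm more.

Emit:
move_arm([
  [[0,0,0.4],[0,0,0],45],
  [[0,0,0.3],[0,0,0],45],
  [[0,0,0.2],[0,0,0],45],
  [[0,0,0],[0,0,0],45],
])

```text
time: 9.1
ee_pos: [0.4865, -0.199, -0.0071]
eef_rot: [0.825, 0.565, -0.0, -0.0]
ft_force: [0.0, -0.6, 0.9]
width: 0.0391
grip_force: 0.0
```

```bash
python3 go.py 486.8 -199.8 24 -0.372
```

```text
t 9.1 pos [ 0.4865 -0.199  -0.0071] yaw -0.3689 shift cm [-0.06  0.05 -3.11] turn [-0.0002 -0.      0.0031] F [ 0.  -0.6  0.9] M [ 0.02 -0.07 -0.01] w 39.1 q7 -0.26
```

Emit:
move_arm([
  [[0,0,0.2],[0,0,0],45],
  [[0,0,0.1],[0,0,0],45],
  [[0,0,0],[0,0,0],45],
])

```text
time: 9.48
ee_pos: [0.4866, -0.1991, -0.01]
eef_rot: [0.825, 0.565, -0.0, 0.0]
ft_force: [-1.1, -0.4, -0.8]
width: 0.039
grip_force: 0.0
```

Emit:
move_arm([
  [[0,0,0.2],[0,0,0],45],
  [[0,0,0],[0,0,0],45],
])

```text
time: 9.72
ee_pos: [0.4865, -0.1991, -0.0121]
eef_rot: [0.825, 0.565, -0.0, -0.0]
ft_force: [-0.4, -0.6, -0.2]
width: 0.0394
grip_force: 0.0
```

Emit:
move_arm([
  [[0,0,0.2],[0,0,0],45],
  [[0,0,0],[0,0,0],45],
])

```text
time: 9.98
ee_pos: [0.4865, -0.1991, -0.0141]
eef_rot: [0.825, 0.565, -0.0, -0.0]
ft_force: [0.9, 1.0, -0.1]
width: 0.0395
grip_force: 0.0
```

Emit:
move_arm([
  [[0,0,-0.1],[0,0,0],0],
  [[0,0,0],[0,0,0],0],
  [[0,0,0],[0,0,0],0],
  [[0,0,0],[0,0,0],0],
  [[0,0,0],[0,0,0],0],
  [[0,0,0],[0,0,0],0],
], grip_force=40)

```text
time: 10.72
ee_pos: [0.4867, -0.1992, -0.0128]
eef_rot: [0.825, 0.565, 0.0, 0.0]
ft_force: [1.1, -0.8, -0.9]
width: 0.0116
grip_force: 40.0
```

```bash
python3 go.py 486.8 -199.8 24 -0.372
```

```text
t 10.72 pos [ 0.4867 -0.1992 -0.0128] yaw -0.369 shift cm [-0.05  0.03 -3.68] turn [0.0003 0.0001 0.003 ] F [ 1.1 -0.8 -0.9] M [-0.04 -0.19 -0.05] w 11.6 q7 -0.27
```

Emit:
move_arm([
  [[0,0,-0.5],[0,0,0],0],
  [[0,0,-1],[0,0,0],0],
  [[0,0,-2],[0,0,0],0],
  [[0,0,-3],[0,0,0],0],
  [[0,0,-3],[0,0,0],0],
  [[0,0,-2.5],[0,0,0],0],
  [[0,0,-1],[0,0,0],0],
  [[0,0,0],[0,0,0],0],
  [[0,0,0],[0,0,0],0],
], grip_force=60)

```text
time: 11.85
ee_pos: [0.4859, -0.1989, 0.116]
eef_rot: [0.825, 0.565, -0.0, -0.001]
ft_force: [-0.2, 0.8, -3.3]
width: 0.0117
grip_force: 60.0
```

```bash
python3 go.py 533.2 201.4 117 -0.442; python3 w.py w8; python3 - <<'E'
from h import *
c=np.load("w8.npy",allow_pickle=True).item(); h=cv2.cvtColor(c["image"],cv2.COLOR_BGR2HSV).astype(int); H,S,V=[h[...,i] for i in range(3)]
s=r.read_state(); m=R.from_quat(s["eef_rot"]).as_matrix(); zc=s["ee_pos"][2]+.0128
g=big(cv2.morphologyEx(((S<60)&(V>50)&(np.arange(384)[:,None]<245)).astype(np.uint8),cv2.MORPH_OPEN,np.ones((5,5))))[0].reshape(-1,2)
print(g.min(0),g.max(0))
def tool(uv,z): w=cast(c,uv,z); return (np.c_[w,np.full(len(w),z)]-s["ee_pos"])@m*1000
# top edge: topmost pixel by column ; side edges
cols=np.arange(g[:,0].min()+12,g[:,0].max()-12); top=np.array([[u,g[g[:,0]==u,1].min()] for u in cols])
t=tool(top,zc+.018); p=np.polyfit(t[:,1],t[:,0],1); print("upper edge: tool x at y=0, slope",p, "expect 45")
for f in (np.min,np.max):
    rr=np.arange(top[:,1].max()+15,235,3); e=np.array([[f(g[g[:,1]==v,0]),v] for v in rr]); t=tool(e,zc+.018); q=np.polyfit(t[:,0],t[:,1],1); print("side y at x=25,slope",np.polyval(q,25),q[0])
b=big((H>100)&(H<125)&(S>140)); print([(q.reshape(-1,2).min(0),q.reshape(-1,2).max(0)) for q in b[:2]])
E
```

```text
t 11.85 pos [ 0.4859 -0.1989  0.116 ] yaw -0.369 shift cm [ 39.04 -10.03  -0.08] turn [-0.0016 -0.      0.073 ] F [-0.2  0.8 -3.3] M [ 0.03 -0.04  0.02] w 11.7 q7 -0.17
11.9 [ 0.4859 -0.1989  0.116 ] ytool yaw -0.3689 z [-1.6e-03  8.0e-04 -1.0e+00] F [ 0.44  0.63 -2.95] q [ 0.85  0.22 -0.61  1.79  0.14  1.17 -0.17] 0.011697796268045402
[164 162] [477 244]
upper edge: tool x at y=0, slope [1.4844609e-04 4.6037242e+01] expect 45
side y at x=25,slope -44.45798846539779 -0.00410451417351778
side y at x=25,slope 112.95446630648613 0.001521085293008604
[(array([240, 215], dtype=int32), array([269, 280], dtype=int32)), (array([ 0, 73], dtype=int32), array([ 62, 102], dtype=int32))]
```

Emit:
move_arm([
  [[2,-0.5,0],[0,0,0],0],
  [[4,-1,0],[0,0,0],0],
  [[4.6,-1.2,0],[0,0,0],0],
  [[4.6,-1.2,0],[0,0,0],0],
  [[4.6,-1.2,0],[0,0,0],0],
  [[4.6,-1.2,0],[0,0,0],0],
  [[4.6,-1.2,0],[0,0,0],0],
  [[4.6,-1.2,0],[0,0,0],0],
  [[3.4,-0.8,0],[0,0,0],0],
  [[2,-0.5,0],[0,0,0.073],0],
  [[0,0,1],[0,0,0],0],
  [[0,0,1.5],[0,0,0],0],
  [[0,0,1],[0,0,0],0],
  [[0,0,0],[0,0,0],0],
  [[0,0,0],[0,0,0],0],
])

```text
time: 13.78
ee_pos: [0.5343, 0.2005, 0.0823]
eef_rot: [0.845, 0.535, 0.0, 0.0]
ft_force: [0.3, -0.6, -3.1]
width: 0.0118
grip_force: 60.0
```

```bash
python3 go.py 533.2 201.4 67 -0.442; python3 w.py w9; python3 - <<'E'
from h import *
c=np.load("w9.npy",allow_pickle=True).item()
s=r.read_state(); z=s["ee_pos"][2]+.0128; hx=np.array([.904,-.4277]); hy=-np.array([hx[1],-hx[0]]); bay=np.array([.5648,.1864])
e=s["ee_pos"];m=R.from_quat(s["eef_rot"]).as_matrix()
def P(L,zz): return np.array([np.r_[bay+a*hx+b*hy,zz] for a,b in L])
print("rim top pred",proj(c,P([(-.0852,.0502),(0,.0502),(.0852,.0502),(.0852,.02)],.070)).round(1).tolist())
print("house edge",proj(c,P([(-.095,.075),(.135,.075),(.135,0)],.070)).round(1).tolist())
print("cover top pred",proj(c,[e+m@[x,y,0]+[0,0,.0308] for x,y in [(.046,-.045),(.046,.035),(.046,.115),(.02,.115)]]).round(1).tolist())
cv2.imwrite("pics/w9v.png",cv2.resize(c["image"][80:260,100:512],None,fx=1.9,fy=1.9,interpolation=cv2.INTER_CUBIC))
im=c["image"].astype(int)
for col in (200,260,330,400): print(col,im[85:200:1,col].mean(1).round().astype(int).tolist())
E
```

```text
t 13.78 pos [0.5343 0.2005 0.0823] yaw -0.4424 shift cm [ 0.04 -0.14  1.53] turn [ 0.0003 -0.0002 -0.0004] F [ 0.3 -0.6 -3.1] M [-0.02 -0.01  0.04] w 11.8 q7 -1.11
13.825 [0.5344 0.2006 0.0825] ytool yaw -0.4424 z [ 8.e-04  2.e-04 -1.e+00] F [-0.01 -0.45 -3.23] q [ 0.21  0.41 -0.8   1.7   0.32  1.16 -1.11] 0.011420415668089741
rim top pred [[168.7, 140.1], [310.5, 139.9], [446.6, 141.5], [439.7, 188.3]]
house edge [[149.6, 98.2], [524.0, 104.1], [502.8, 216.8]]
cover top pred [[161.7, 161.9], [327.1, 161.8], [482.4, 163.3], [473.5, 211.8]]
200 [146, 145, 146, 148, 146, 146, 145, 143, 136, 130, 116, 103, 117, 152, 181, 194, 198, 198, 198, 197, 198, 200, 200, 198, 198, 198, 199, 199, 199, 199, 198, 197, 198, 198, 198, 198, 198, 199, 198, 198, 199, 198, 198, 198, 198, 198, 198, 196, 196, 199, 199, 197, 199, 199, 193, 183, 162, 138, 127, 120, 118, 106, 88, 79, 79, 72, 75, 78, 81, 94, 99, 100, 93, 91, 89, 83, 81, 79, 76, 75, 78, 77, 87, 99, 111, 118, 119, 121, 118, 118, 117, 119, 115, 113, 110, 113, 109, 113, 113, 112, 111, 113, 111, 111, 111, 112, 112, 111, 111, 110, 111, 110, 111, 110, 
[... 967 characters left out ...]
7, 116, 116, 116, 117, 118, 117, 116, 118, 117, 116, 117, 117, 115, 116, 119, 114, 116, 115, 118, 115, 116, 116, 117, 116, 116, 116, 119, 117]
400 [125, 127, 128, 128, 129, 127, 128, 129, 130, 130, 122, 107, 100, 109, 137, 169, 190, 195, 196, 194, 193, 195, 193, 192, 193, 194, 194, 193, 195, 194, 195, 195, 196, 196, 194, 194, 197, 196, 196, 198, 197, 197, 196, 197, 196, 198, 198, 197, 196, 197, 196, 196, 195, 194, 193, 188, 172, 146, 129, 122, 119, 111, 98, 87, 80, 80, 84, 83, 83, 84, 88, 98, 97, 96, 98, 93, 89, 75, 75, 75, 73, 76, 80, 90, 104, 113, 116, 116, 115, 116, 114, 116, 118, 119, 116, 118, 117, 114, 117, 113, 115, 115, 115, 114, 116, 115, 113, 114, 116, 115, 116, 115, 115, 113, 115]
```

View pics/w9v.png

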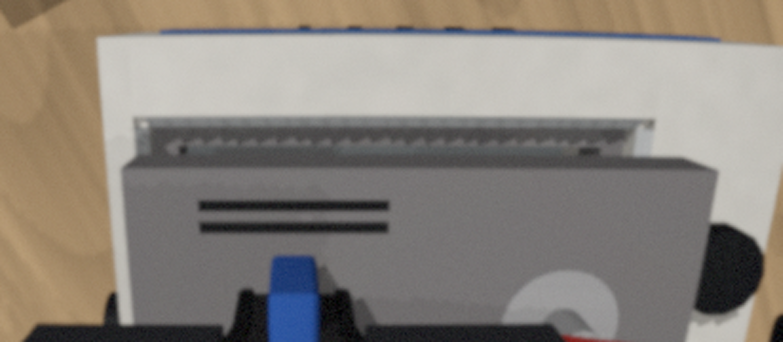

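The view shows the bay rim's far edge, with corners at crop (135,118) and (655,120), and the cover's far top edge, with corners at (124,168) and (716,171). The two are nearly aligned. I'll work out the relative offset from these corner pairs.

```bash
python3 - <<'E'
from h import *
c=np.load("w9.npy",allow_pickle=True).item(); k,d=K(c); s=r.read_state(); m=R.from_quat(s["eef_rot"]).as_matrix(); e=s["ee_pos"]
def pair(a,b,L):
    o,v=ray(c,[a,b]); # points o+t v ; horizontal equal height: scale so that distance = L with equal z
    v=v/-v[:,2:]; t=L/np.linalg.norm(v[0,:2]-v[1,:2]); P=o+v*t; return (P-e)@m*1000, P[:,2]*1000
cr,zc=pair((165.3,168.4),(476.8,170),.160); rr,zr=pair((171,141.3),(444.7,142.8),.1704)
print("cover",cr.round(1).tolist(),zc,"rim",rr.round(1).tolist(),zr, "cx",c["cx"],c["cy"],"e",e)
n=lambda uv,z:((np.c_[cast(c,uv,z),np.full(len(uv),z)]-e)@m*1000).round(1).tolist()
print("fixed z: cover",n([(165.3,168.4),(476.8,170)],e[2]+.0308),"rim",n([(171,141.3),(444.7,142.8)],.070))
print("house", n([(100+97/1.9,80+38/1.9)],.07))
E
```

```text
cover [[41.8, -44.5, -26.6], [41.5, 115.5, -26.5]] [109.16971417 109.16971417] rim [[49.2, -51.1, 15.5], [49.1, 119.3, 15.7]] [66.97524288 66.97524288] cx 254.3977294379898 193.85856510300513 e [0.53440184 0.20061563 0.08252951]
fixed z: cover [[42.8, -43.4, -30.8], [42.5, 112.6, -30.7]] rim [[49.6, -50.3, 12.5], [49.5, 117.6, 12.6]]
house [[74.1, -60.7, 12.5]]
```

Emit:
move_arm([
  [[0.2,-0.12,0],[0,0,0],0],
  [[0,0,0.8],[0,0,0],0],
  [[0,0,0.8],[0,0,0],0],
  [[0,0,0.5],[0,0,0],0],
  [[0,0,0],[0,0,0],0],
  [[0,0,0],[0,0,0],0],
])

```text
time: 14.58
ee_pos: [0.5339, 0.2031, 0.0612]
eef_rot: [0.845, 0.535, 0.0, 0.0]
ft_force: [0.1, 0.2, -2.1]
width: 0.0116
grip_force: 60.0
```

```bash
python3 go.py 533.2 201.4 45.5 -0.442; python3 w.py w10; python3 - <<'E'
from h import *
c=np.load("w10.npy",allow_pickle=True).item(); im=cv2.GaussianBlur(c["image"],(1,5),0).mean(2)
e=r.read_state()["ee_pos"]
# rim: first strong drop from white going down; cover: rise dark->grey ; print gradients extremes per column
out=[]
for u in range(190,430,20):
    col=im[100:200,u-3:u+4].mean(1); g=np.gradient(col)
    drop=100+int(np.argmin(g)); up=drop+6+int(np.argmax(g[drop+6-100:])); out.append((u,drop,up))
print(out)
E
```

```text
t 14.57 pos [0.5339 0.2031 0.0612] yaw -0.4419 shift cm [-0.19  0.01  1.57] turn [ 0.0002 -0.0001  0.0001] F [ 0.1  0.2 -2.1] M [ 0.   -0.03 -0.  ] w 11.6 q7 -1.13
14.625 [0.5339 0.2031 0.0613] ytool yaw -0.442 z [ 4.e-04  1.e-04 -1.e+00] F [ 0.03  0.2  -2.7 ] q [ 0.2   0.43 -0.79  1.72  0.34  1.12 -1.13] 0.01156701054852406Traceback (most recent call last):
  File "<stdin>", line 8, in <module>
    return _wrapfunc(a, 'argmax', axis=axis, out=out, **kwds)
    return bound(*args, **kwds)
ValueError: attempt to get argmax of an empty sequence
```

Emit:
move_arm([
  [[0,0,0.2],[0,0,0],0],
  [[0,0,0.2],[0,0,0],0],
  [[0,0,0.2],[0,0,0],0],
  [[0,0,0],[0,0,0],0],
])

```text
time: 15.12
ee_pos: [0.5337, 0.203, 0.0548]
eef_rot: [0.845, 0.535, -0.0, -0.0]
ft_force: [0.7, -0.2, -2.4]
width: 0.0114
grip_force: 60.0
```

Emit:
move_arm([
  [[0,0,0.2],[0,0,0],0],
  [[0,0,0.1],[0,0,0],0],
  [[0,0,0],[0,0,0],0],
])

```text
time: 15.5
ee_pos: [0.5337, 0.203, 0.0519]
eef_rot: [0.845, 0.535, -0.0, 0.0]
ft_force: [0.0, 0.7, -2.7]
width: 0.012
grip_force: 60.0
```

Emit:
move_arm([
  [[0,0,0.2],[0,0,0],0],
  [[0,0,0.1],[0,0,0],0],
  [[0,0,0],[0,0,0],0],
])

```text
time: 15.88
ee_pos: [0.5337, 0.203, 0.0489]
eef_rot: [0.845, 0.535, -0.0, 0.0]
ft_force: [0.5, -0.2, -2.8]
width: 0.0115
grip_force: 60.0
```

Emit:
move_arm([
  [[0,0,0.2],[0,0,0],0],
  [[0,0,0],[0,0,0],0],
])

```text
time: 16.12
ee_pos: [0.5337, 0.203, 0.0469]
eef_rot: [0.845, 0.535, -0.0, -0.0]
ft_force: [-0.0, 0.4, -1.6]
width: 0.0114
grip_force: 60.0
```

Emit:
move_arm([
  [[0,0,0.15],[0,0,0],0],
  [[0,0,0],[0,0,0],0],
])

```text
time: 16.38
ee_pos: [0.5337, 0.203, 0.0454]
eef_rot: [0.845, 0.535, -0.0, 0.0]
ft_force: [-0.3, 0.3, -1.6]
width: 0.0119
grip_force: 60.0
```

Emit:
move_arm([
  [[0,0,0.1],[0,0,0],0],
  [[0,0,0],[0,0,0],0],
])

```text
time: 16.62
ee_pos: [0.5338, 0.2031, 0.0451]
eef_rot: [0.845, 0.535, 0.0, 0.0]
ft_force: [-2.9, -3.1, 5.7]
width: 0.012
grip_force: 60.0
```

Emit:
move_arm([
  [[0,0,0.1],[0,0,0],0],
  [[0,0,0],[0,0,0],0],
])

```text
time: 16.88
ee_pos: [0.5339, 0.2031, 0.0451]
eef_rot: [0.845, 0.535, 0.0, 0.001]
ft_force: [-8.1, -4.3, 16.7]
width: 0.0114
grip_force: 60.0
```

Emit:
move_arm([
  [[0,0,-0.12],[0,0,0],0],
  [[0,0,0],[0,0,0],45],
  [[0,0,0],[0,0,0],45],
  [[0,0,0],[0,0,0],45],
  [[0,0,-0.5],[0,0,0],45],
  [[0,0,-2],[0,0,0],45],
  [[0,0,-3.5],[0,0,0],45],
  [[0,0,-4],[0,0,0],45],
  [[0,0,-4],[0,0,0],45],
  [[0,0,-2],[0,0,0],45],
  [[0,0,0],[0,0,0],45],
  [[0,0,0],[0,0,0],45],
])

```text
time: 18.38
ee_pos: [0.5335, 0.2029, 0.2045]
eef_rot: [0.845, 0.535, -0.0, 0.0]
ft_force: [1.1, -0.5, -0.7]
width: 0.0395
grip_force: 0.0
```

```bash
python3 go.py 601 169.2 200 1.12; python3 w.py w11; python3 - <<'E'
from h import *
c=np.load("w11.npy",allow_pickle=True).item(); h=cv2.cvtColor(c["image"],cv2.COLOR_BGR2HSV).astype(int); H,S,V=[h[...,i] for i in range(3)]
lim=np.arange(384)[:,None]<250
w=big(lim&((H<8)|(H>172))&(S>120)&(V>60)); print("wing",rect(c,w[0],.122),w[0].mean((0,1)))
b=big(lim&(H>100)&(H<125)&(S>140)); print("rib",[(rect(c,q,.104),q.mean((0,1))) for q in b[:2]])
wh=big(lim&(S<40)&(V>150)); print("house",rect(c,wh[0],.070))
g=big(cv2.morphologyEx((lim&(S<60)&(V>85)&(V<140)).astype(np.uint8),cv2.MORPH_OPEN,np.ones((7,7))))
print("cover",rect(c,g[0],.076),cv2.boundingRect(g[0]))
E
```

```text
t 18.38 pos [0.5335 0.2029 0.2045] yaw -0.4419 shift cm [-0.16  7.54  0.44] turn [-5.0000e-04  3.0000e-04 -1.5619e+00] F [ 1.1 -0.5 -0.7] M [-0.06 -0.03 -0.03] w 39.5 q7 -1.05
18.425 [0.5333 0.2028 0.204 ] ytool yaw -0.442 z [-1.1e-03 -5.0e-04 -1.0e+00] F [ 0.75 -0.51  0.52] q [ 0.24  0.31 -0.83  1.55  0.23  1.39 -1.05] 0.039283527862876214
wing (array([739.6, 249.1,  68.2,  18.2]), np.float64(-0.291)) [465.8342246   28.58823529]
rib [((array([533.9, 203.8,  45.7,  11.7]), np.float64(1.129)), array([254.61344538, 181.18487395])), ((array([555.1, 122.1,   0. ,   0. ]), np.float64(0.0)), array([312., 248.]))]
house (array([582.6, 178.1, 229.2, 150.3]), np.float64(-0.442))
cover (array([563.4, 187.1, 164.3,  92.4]), np.float64(-0.444)) (203, 128, 174, 94)
```

```bash
cat > wing.py <<'E'
from h import *
import sys
c=np.load(sys.argv[1]+".npy",allow_pickle=True).item(); h=cv2.cvtColor(c["image"],cv2.COLOR_BGR2HSV).astype(int); H,S,V=[h[...,i] for i in range(3)]
for vmin in (60,130):
    w=big(((H<8)|(H>172))&(S>120)&(V>vmin))
    for q in w[:5]:
        a,t=rect(c,q,.122)
        if np.hypot(a[0]-600,a[1]-170)<50: print("wing vmin",vmin,a,t,cv2.boundingRect(q))
E
python3 wing.py w11
```

```text
wing vmin 60 [599.3 173.4  38.2  16.4] -0.599 (319, 175, 44, 24)
wing vmin 130 [599.7 171.1  34.1  12.1] -0.59 (323, 179, 40, 19)
wing vmin 130 [588.  189.7   0.    0. ] 0.0 (321, 175, 1, 1)
```

Emit:
move_arm([
  [[-0.06,3.7,0],[0,0,0],45],
  [[-0.06,3.8,0],[0,0,0],45],
  [[0,0,0],[0,0,-0.178],45],
  [[0,0,0],[0,0,-0.178],45],
  [[0,0,0],[0,0,-0.178],45],
  [[0,0,0],[0,0,-0.178],45],
  [[0,0,0],[0,0,-0.178],45],
  [[0,0,0],[0,0,-0.178],45],
  [[0,0,2],[0,0,-0.178],45],
  [[0,0,3],[0,0,-0.178],45],
  [[0,0,3],[0,0,0],45],
  [[0,0,1],[0,0,0],45],
  [[0,0,0],[0,0,0],45],
  [[0,0,0],[0,0,0],45],
])

```text
time: 20.18
ee_pos: [0.6015, 0.1703, 0.1159]
eef_rot: [0.29, 0.957, 0.0, 0.001]
ft_force: [-0.4, -0.8, 0.2]
width: 0.0392
grip_force: 0.0
```

```bash
python3 go.py 600.6 169.7 66 0.981; python3 w.py w12;  python3 wing.py w12
```

```text
t 20.18 pos [0.6015 0.1703 0.1159] yaw 0.982 shift cm [ 0.05 -0.1   4.99] turn [0.001  0.0009 0.001 ] F [-0.4 -0.8  0.2] M [ 0.07 -0.13 -0.03] w 39.2 q7 0.3
20.225 [0.6016 0.1703 0.116 ] ytool yaw 0.982 z [ 1.6e-03  3.0e-04 -1.0e+00] F [ 0.66  0.21 -0.32] q [ 0.37  0.58 -1.    1.52  0.5   1.32  0.3 ] 0.0393134439047626
wing vmin 60 [596.  171.6  39.1  11.3] -0.582 (243, 191, 20, 63)
wing vmin 130 [596.3 172.   39.1  10.8] -0.598 (244, 191, 19, 63)
```

Emit:
move_arm([
  [[0,-0.04,2],[0,0,0],45],
  [[0,0,1.5],[0,0,0],45],
  [[0,0,0.8],[0,0,0],45],
  [[0,0,0.6],[0,0,0],45],
  [[0,0,0],[0,0,0],45],
])

```text
time: 20.85
ee_pos: [0.6007, 0.1696, 0.0654]
eef_rot: [0.29, 0.957, -0.0, -0.0]
ft_force: [-1.1, -1.3, -0.1]
width: 0.0393
grip_force: 0.0
```

Emit:
move_arm([
  [[0,0,0],[0,0,0],0],
  [[0,0,0],[0,0,0],0],
  [[0,0,0],[0,0,0],0],
  [[0,0,0],[0,0,0],0],
  [[0,0,0],[0,0,0],0],
], grip_force=30)

```text
time: 21.48
ee_pos: [0.601, 0.1696, 0.0659]
eef_rot: [0.29, 0.957, 0.0, 0.0]
ft_force: [-0.1, -0.2, 0.8]
width: 0.0119
grip_force: 30.0
```

```bash
python3 go.py 601 169.4 66 1.096
```

```text
t 21.48 pos [0.601  0.1696 0.0659] yaw 0.982 shift cm [-0.01 -0.02 -0.01] turn [ 0.0003  0.0003 -0.114 ] F [-0.1 -0.2  0.8] M [ 0.09 -0.26  0.02] w 11.9 q7 0.28
```

Emit:
move_arm([
  [[0,0,0],[0,0,-0.06],0],
  [[0,0,0],[0,0,-0.055],0],
  [[0,0,0],[0,0,0],0],
  [[0,0,0.2],[0,0,0],0],
  [[0,0,0],[0,0,0],0],
], grip_force=50)

```text
time: 22.1
ee_pos: [0.601, 0.1696, 0.0639]
eef_rot: [0.235, 0.972, 0.0, 0.0]
ft_force: [-0.1, -0.0, 3.9]
width: 0.0118
grip_force: 50.0
```

Emit:
move_arm([
  [[0,0,0.15],[0,0,0],0],
  [[0,0,0],[0,0,0],0],
])

```text
time: 22.35
ee_pos: [0.601, 0.1696, 0.0623]
eef_rot: [0.235, 0.972, 0.0, 0.0]
ft_force: [-0.1, 0.9, 4.9]
width: 0.0114
grip_force: 50.0
```

```bash
python3 go.py 601 169.4 66 1.096
```

```text
t 22.35 pos [0.601  0.1696 0.0623] yaw 1.0969 shift cm [-0.01 -0.02 -0.37] turn [0.0002 0.0003 0.0009] F [-0.1  0.9  4.9] M [ 0.07 -0.23  0.04] w 11.4 q7 0.38
```

Emit:
move_arm([
  [[0,0,0.15],[0,0,0],0],
  [[0,0,0],[0,0,0],0],
])

```text
time: 22.6
ee_pos: [0.601, 0.1696, 0.0608]
eef_rot: [0.235, 0.972, 0.0, 0.0]
ft_force: [0.6, 0.7, 4.4]
width: 0.0118
grip_force: 50.0
```

Emit:
move_arm([
  [[0,0,0.2],[0,0,0],0],
  [[0,0,0.1],[0,0,0],0],
  [[0,0,0],[0,0,0],0],
])

```text
time: 22.98
ee_pos: [0.601, 0.1697, 0.0579]
eef_rot: [0.235, 0.972, 0.0, 0.0]
ft_force: [0.6, 0.9, 6.3]
width: 0.0117
grip_force: 50.0
```

Emit:
move_arm([
  [[0,0,0.2],[0,0,0],0],
  [[0,0,0.1],[0,0,0],0],
  [[0,0,0],[0,0,0],0],
])

```text
time: 23.35
ee_pos: [0.601, 0.1697, 0.055]
eef_rot: [0.235, 0.972, 0.0, 0.0]
ft_force: [-0.0, -0.0, 7.2]
width: 0.0118
grip_force: 50.0
```

Emit:
move_arm([
  [[0,0,0.2],[0,0,0],0],
  [[0,0,0.1],[0,0,0],0],
  [[0,0,0],[0,0,0],0],
])

```text
time: 23.72
ee_pos: [0.601, 0.1697, 0.0521]
eef_rot: [0.235, 0.972, 0.0, 0.0]
ft_force: [-0.4, -1.4, 8.1]
width: 0.0115
grip_force: 50.0
```

Emit:
move_arm([
  [[0,0,0.1],[0,0,0],0],
  [[0,0,0.05],[0,0,0],0],
  [[0,0,0],[0,0,0],0],
])

```text
time: 24.1
ee_pos: [0.601, 0.1696, 0.0507]
eef_rot: [0.235, 0.972, 0.0, 0.0]
ft_force: [-0.6, -0.7, 7.7]
width: 0.0116
grip_force: 50.0
```

Emit:
move_arm([
  [[0,0,0],[0,0,0.1],0],
  [[0,0,0],[0,0,0.15],0],
  [[0,0,0],[0,0,0.15],0],
  [[0,0,0],[0,0,0],0],
])

```text
time: 24.6
ee_pos: [0.601, 0.1697, 0.0508]
eef_rot: [0.424, 0.906, 0.0, 0.0]
ft_force: [-0.3, 0.2, 8.3]
width: 0.0116
grip_force: 50.0
```

```bash
python3 go.py 601 169.4 50.5 -0.475
```

```text
t 24.6 pos [0.601  0.1697 0.0508] yaw 0.6947 shift cm [-0.02 -0.02  0.03] turn [7.0000e-04 4.0000e-04 1.1697e+00] F [-0.3  0.2  8.3] M [ 0.    0.03 -0.03] w 11.6 q7 0.0
```

Emit:
move_arm([
  [[0,0,0],[0,0,0.16],0],
  [[0,0,0],[0,0,0.16],0],
  [[0,0,0],[0,0,0.16],0],
  [[0,0,0],[0,0,0.16],0],
  [[0,0,0],[0,0,0.16],0],
  [[0,0,0],[0,0,0.16],0],
  [[0,0,0],[0,0,0.1],0],
  [[0,0,0],[0,0,0],0],
])

```text
time: 25.6
ee_pos: [0.6011, 0.1696, 0.0509]
eef_rot: [0.824, 0.567, 0.0, 0.0]
ft_force: [-0.4, 0.5, 8.3]
width: 0.0118
grip_force: 50.0
```

```bash
python3 go.py 601 169.4 50.5 -0.475
```

```text
t 25.6 pos [0.6011 0.1696 0.0509] yaw -0.3646 shift cm [-0.03 -0.    0.04] turn [ 9.000e-04 -1.000e-04  1.104e-01] F [-0.4  0.5  8.3] M [-0.06  0.04 -0.02] w 11.8 q7 -0.97
```

Emit:
move_arm([
  [[0,0,0],[0,0,0.06],0],
  [[0,0,0],[0,0,0.07],0],
  [[0,0,0],[0,0,0.05],0],
  [[0,0,0],[0,0,0],0],
])

```text
time: 26.1
ee_pos: [0.6011, 0.1697, 0.0508]
eef_rot: [0.871, 0.491, 0.0, 0.0]
ft_force: [-0.3, -0.1, 8.2]
width: 0.0116
grip_force: 50.0
```

```bash
python3 go.py 601 169.4 50.5 -0.475
```

```text
t 26.1 pos [0.6011 0.1697 0.0508] yaw -0.5438 shift cm [-0.03  0.    0.03] turn [ 0.0007 -0.0003 -0.0688] F [-0.3 -0.1  8.2] M [-0.02  0.1  -0.05] w 11.6 q7 -1.14
```

Emit:
move_arm([
  [[0,0,0],[0,0,0.04],0],
  [[0,0,0],[0,0,0],0],
])

```text
time: 26.35
ee_pos: [0.6011, 0.1696, 0.0508]
eef_rot: [0.881, 0.474, 0.0, 0.0]
ft_force: [0.5, -0.2, 8.3]
width: 0.0114
grip_force: 50.0
```

```bash
python3 go.py 601 169.4 50.5 -0.475
```

```text
t 26.35 pos [0.6011 0.1696 0.0508] yaw -0.5837 shift cm [-0.03  0.    0.03] turn [ 0.0006 -0.0004 -0.1087] F [ 0.5 -0.2  8.3] M [ 0.03  0.15 -0.07] w 11.4 q7 -1.17
```

Emit:
move_arm([
  [[0,0,0],[0,0,0.05],0],
  [[0,0,0],[0,0,0],0],
])

```text
time: 26.6
ee_pos: [0.6011, 0.1696, 0.0508]
eef_rot: [0.892, 0.452, 0.0, 0.0]
ft_force: [-0.5, 0.0, 7.3]
width: 0.0115
grip_force: 50.0
```

```bash
for i in 1 2 3; do python3 go.py 601 169.4 50.5 -0.475; python3 -c "
from bench import r;r.camera('wrist')"; done
```

```text
t 26.6 pos [0.6011 0.1696 0.0508] yaw -0.6337 shift cm [-0.03  0.    0.03] turn [ 0.0007 -0.0003 -0.1587] F [-0.5  0.   7.3] M [-0.08  0.11  0.1 ] w 11.5 q7 -1.22
t 26.65 pos [0.6012 0.1696 0.0508] yaw -0.6332 shift cm [-0.03 -0.    0.03] turn [ 0.0007 -0.0004 -0.1582] F [-1.2 -0.4  7.9] M [-0.04  0.09  0.12] w 11.9 q7 -1.22
t 26.7 pos [0.6012 0.1696 0.0508] yaw -0.633 shift cm [-0.03  0.    0.03] turn [ 0.0007 -0.0004 -0.158 ] F [-1.2  0.8  7.9] M [-0.08  0.04  0.08] w 11.2 q7 -1.22
```

Emit:
move_arm([
  [[0,0,0],[0,0,-0.05],0],
  [[0,0,0],[0,0,-0.06],0],
  [[0,0,0],[0,0,0],0],
  [[0,0,-0.15],[0,0,0],0],
  [[0,0,-0.15],[0,0,0],0],
  [[0,0,0],[0,0,0],0],
])

```text
time: 27.5
ee_pos: [0.6011, 0.1697, 0.0538]
eef_rot: [0.866, 0.5, 0.0, 0.0]
ft_force: [-0.1, -0.2, 6.6]
width: 0.0114
grip_force: 50.0
```

Emit:
move_arm([
  [[0,0,-0.1],[0,0,0],0],
  [[0,0,0],[0,0,0],0],
])

```text
time: 27.75
ee_pos: [0.6011, 0.1697, 0.0547]
eef_rot: [0.866, 0.5, 0.0, 0.0]
ft_force: [0.5, 0.4, 6.8]
width: 0.0113
grip_force: 50.0
```

```bash
python3 go.py 601 169.4 50.5 -0.475
```

```text
t 27.75 pos [0.6011 0.1697 0.0547] yaw -0.523 shift cm [-0.03  0.01  0.42] turn [ 0.0006 -0.0003 -0.048 ] F [0.5 0.4 6.8] M [ 0.05 -0.04  0.03] w 11.3 q7 -1.11
```

Emit:
move_arm([
  [[0,0,-0.06],[0,0,0],0],
  [[0,0,0],[0,0,0],0],
])

```text
time: 28.0
ee_pos: [0.601, 0.1696, 0.0549]
eef_rot: [0.866, 0.5, 0.0, 0.0]
ft_force: [1.0, 0.4, 4.4]
width: 0.0118
grip_force: 50.0
```

It is caught at 11 mm and the force is dropping off. I'll let go and retreat.

Emit:
move_arm([
  [[0,0,0],[0,0,0],45],
  [[0,0,0],[0,0,0],45],
  [[0,0,0],[0,0,0],45],
  [[0,0,-0.5],[0,0,0],45],
  [[0,0,-2],[0,0,0],45],
  [[0,0,-3],[0,0,0],45],
  [[0,0,-4],[0,0,0],45],
  [[0,0,-4],[0,0,0],45],
  [[0,0,-1],[0,0,0],45],
  [[0,0,0],[0,0,0],45],
  [[0,0,0],[0,0,0],45],
])

```text
time: 29.38
ee_pos: [0.6003, 0.1692, 0.1988]
eef_rot: [0.866, 0.5, -0.001, -0.0]
ft_force: [0.1, -0.8, -1.2]
width: 0.0391
grip_force: 0.0
```

```bash
python3 w.py w13; python3 - <<'E'
from h import *
c=np.load("w13.npy",allow_pickle=True).item(); h=cv2.cvtColor(c["image"],cv2.COLOR_BGR2HSV).astype(int); H,S,V=[h[...,i] for i in range(3)]
lim=np.arange(384)[:,None]<250
for q in big(((H<8)|(H>172))&(S>120)&(V>60))[:3]: print("red",rect(c,q,.111),cv2.boundingRect(q))
wh=big(lim&(S<40)&(V>150)); print("house",rect(c,wh[0],.070))
g=big(cv2.morphologyEx((lim&(S<60)&(V>85)&(V<140)).astype(np.uint8),cv2.MORPH_OPEN,np.ones((7,7))))
print("cover",rect(c,g[0],.076),cv2.boundingRect(g[0]))
top=r.camera("top"); t0=np.load("top0.npy",allow_pickle=True).item()
d=cv2.absdiff(top["image"],t0["image"]).max(2)>60
cs=big(cv2.morphologyEx(d.astype(np.uint8),cv2.MORPH_OPEN,np.ones((3,3)))); print("changed",[cv2.boundingRect(q) for q in cs[:8]])
cv2.imwrite("pics/fin.png",cv2.resize(c["image"],None,fx=1.5,fy=1.5))
E
```

```text
29.425 [0.6003 0.1693 0.1986] ytool yaw -0.5229 z [-1.8e-03 -6.0e-04 -1.0e+00] F [ 0.91 -0.04 -0.16] q [ 0.19  0.41 -0.72  1.42  0.27  1.41 -1.06] 0.03929478441413411
red (array([764.6, 237.8,  67.2,  17.7]), np.float64(-0.352)) (353, 0, 85, 27)
red (array([602.6, 171.5,  35.9,  11.2]), np.float64(1.048)) (249, 162, 14, 42)
red (array([504.6, 402.3,  10.3,   3.2]), np.float64(-0.611)) (0, 0, 12, 5)
house (array([582.9, 177.7, 229.3, 150. ]), np.float64(-0.442))
cover (array([565.1, 185.8, 164.8,  93.1]), np.float64(-0.446)) (122, 126, 181, 104)
changed [(169, 116, 34, 57), (216, 265, 81, 66), (157, 175, 34, 53), (251, 371, 41, 13), (228, 209, 31, 39), (234, 252, 21, 30), (105, 85, 20, 21), (124, 83, 18, 22)]
```

View pics/fin.png

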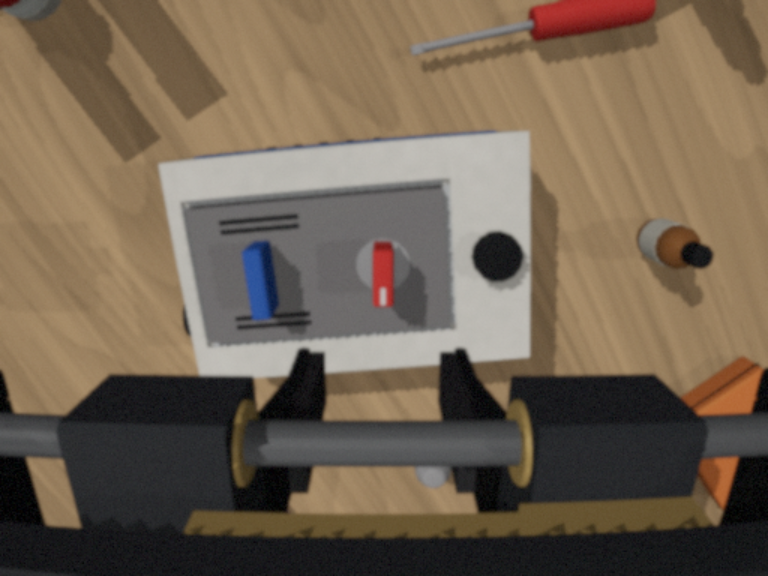

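The picture shows the cover flush in the bay at (320,265), the red wing turned across it at (383,273), and the dust cap undisturbed at (497,257). I'm handing the job in.

```bash
python3 -c "
from bench import r
print(r.close_job())"
```

```text
the job is handed in; nothing more can be done
None
```

The cover is seated in the bay and the stud is locked, caught about 11 mm in with its wing turned across the bay; I handed the job in at about 29.5 s without being shown the verdict, and I saw nothing knocked over or touched along the way.

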